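Lock the fence and clamp a plaster mould shut in the trigger press

TASK

First turn both black bar-headed bolts behind the metal fence clockwise to their end stops. Then pump the press's trigger towards its handle, letting it spring back between strokes, until the rubber pad has closed the seam of the two-piece plaster mould and the pad's spring is pushed in about half-way, never fully, which would crush the plaster. Move the rod by the trigger only, leave everything else where it stands, and finish while still holding the trigger squeezed.

Things in the scene. Friction and masses are not known exactly. Their poses are not given: they have to be found in the camera images.
- press: Mould press, fixed: plywood board 200 x 400 x 12 mm (x, y), origin at the centre of its underside. Along its +y: handle and trigger over a grey housing (y -165 to -95, x +-21, top z 92 mm), rod and pad, mould, aluminium fence (x +-60, y 60 to 75, top z 65), two bolts. Handle: fixed black upright bar on x = 0, 24 mm wide in x, y -156.5 to -142.5, top z 150.
- handle (a point): Middle of the handle's rear (-y) face, 130 mm above the table: the height to squeeze at. Axes as the press. Squeeze from above, fingers closing along local y, one behind the handle, one in front (+y) of the trigger. At this height the trigger's front face is 26 mm in +y of this point when squeezed home, 43 mm when released.
- trigger: Steel trigger lever before the handle: bar 22 mm wide in x, 9 mm thick, top 68 mm from its pivot. Origin on the pivot (press x 0, y -135, z 73 mm). As built (released) its axes are the press's; squeezing turns it about +x by 0.29 rad to a stop, its top towards the handle. A spring returns it. A stroke takes about 10 N with the pad free, up to 18 N with the pad's spring well pressed; the stop makes a harder squeeze harmless.
- trigger_face (a point): On the trigger's front (+y) face, 57 mm from the pivot, at the squeezing height. Press y -114.4 mm released, -130.5 mm squeezed home. One full stroke pushes the rod about 6 mm towards the fence (3 mm ratchet teeth; the first stroke may give 0 to 8 mm).
- rod: Steel ratchet rod along press y, axis 40 mm above the table, sprung pad on its front end. Only the trigger may move it. A 14 N brake holds it while the trigger returns, losing under 1 mm, but with the pad's spring pressed in over about 8 mm it slips back a few mm. Origin on the press's x = 0 line, at press y = 0 when fully retracted; starts 0 to 14 mm further.
- pad (a joint): How far the pad's coil spring is pushed in, m: 0 free, 0.016 fully in; 1.1 N per mm. Half-way is 0.008.
- pad_face (a point): Centre of the pad's front face, a rubber disc 44 mm across; it faces +y of the press, 40 mm above the table, and presses on the middle of the front mould half.
- bolt_near (a joint): Turn of the bolt nearer the robot, rad, growing clockwise seen from above; starts between 0.2 and 0.6, end stop at 1.6.
- bolt_far (a joint): Turn of the other bolt, farther from the robot, rad; same sense, start and stop.
- bolt_near_grip (a point): On the axis of the nearer bolt (press x -40, y 125 mm), 59 mm above the table, the height to grip. The head is an upright bar 42 mm long along this point's x, 14 mm thick along its y, top 7 mm above the point, bottom 25 mm below; it turns with the bolt. Pinch it across the thickness. Friction 0.08 Nm.
- bolt_far_grip (a point): The same point of the farther bolt (press x +40, y 125 mm).
- half_back: Back half of the plaster mould, loose, 80 x 38 x 65 mm (x, y, z), 0.2 to 0.35 kg, standing on the board against the fence. Origin at the centre of its underside; axes as the press.
- half_front: Front half, the same size, standing 2 to 6 mm short of the back half, on the pad's side. With the seam shut the two origins are 38 mm apart.
- cup: Bystander: small terracotta cup, 48 mm across, 42 mm high, standing on the press board beside the rod.
- rib: Bystander: flat wooden modelling tool, 22 x 110 x 8 mm, lying on the far edge of the press board.
- bowl: Bystander: white bowl, 150 mm across, 60 mm high.
- mug: Bystander: terracotta mug, 80 mm across, 85 mm high.
- spare_mould: Bystander: another plaster mould, closed, 90 x 75 x 70 mm, away from the press; not to be used.
Not all that is in view belongs to the job. What is shaped like the half_front but brown or pink is not meant.

How it is judged:
By the outcome, as a careful person would: the job done as asked, in the order asked, and still so for the second after the job is handed in, while the arm keeps its last pose, push and grip.
It also fails if it takes over 72 s, if anything falls off the work surface, if the arm or the gripper's body presses on something with over 40 N, if the wrist force passes 120 N, or if a joint passes its speed limit or range.

ROBOT

A 6-joint arm with a two-finger parallel gripper is mounted at the origin on the work surface. World frame = base frame: x ahead of the robot, y to its left, z up, the work surface at z = 0. Lengths are in m, angles in rad, forces in N, time in s.
With the tool pointing down it reaches from about 0.375 to 0.9 m from the base axis. Payload 3.1 kg.
Tool frame: the origin (TCP) lies on the centre line of the jaws, within the pads' length; the fingertips stand 11 mm ahead of it and the grasp point (between the pads) lies 8 mm behind it; x points along the fingers, y is the direction in which the jaws open and shut, and the axes are right-handed (so a half turn about x gives the same grasp; the last joint's range is limited). The gripper opens to 87 mm and grips with 3 to 60 N. Pads are 19 mm wide; open, the fingers measure 117 mm over their backs; the gripper's body (75 mm by 190 mm) begins 51 mm behind the grasp point.
Start: joints at [1.036, 0.527, 1.433, -0, 1.181, -0.178], TCP at [0.218, 0.586, 0.234] pointing down, gripper open.
Joint ranges: [-3.08, 3.08], [-0.75, 2.2], [0.22, 2.44], [-1.43, 4.57], [0, 2.65], [-2.85, 2.85]. Speed limits (rad/s): [2.79, 2.79, 3.14, 3.14, 3.14, 3.14].

INTERFACE

Orientations are given as a unit quaternion [x, y, z, w].
In Python, from rig import robot, camera, camera_info gives the robot as it stands.
- The arm moves only by the shell command python3 -m inch 'ROWS' [FORCE]. ROWS is JSON, a list that holds one entry, the list of rows, each a list of 5 numbers: the shift along the tool's x, y, z in cm, then the turn about the tool's x in rad, then the opening, from 0 (shut) to 1 (fully open). A call has 1 to 8 rows; each row shifts and turns the pose as measured when the row begins, along the tool's axes as they then stand; what a row does not reach is not made up. A row lasts 1/12 s, in which the tool goes at most 41.7 mm and 7.16 degrees, less where a joint would pass 70% of its speed; a pose out of reach is approached as far as the arm can. A call with a gripper value outside its range is refused whole. The fingers move at their own pace and stop on an object; FORCE is the grip in N (left out, the last holds). Time passes only in rows, so rows that do not move let the fingers close. It gives the time, the measured TCP pose, the force and the opening at its end, in the units of the state.
- robot.get_obs(): the state, without advancing time (a new reading comes with each control period).
- camera(name): name is "scene" or "top" or "wrist"; returns the picture (420x560x3 uint8, red, green, blue); there is no depth.
- camera_info(name): a dict with "camera_matrix" (3x3 intrinsics, pixels), "rvec" (rotation vector, rad) and "tvec" (3), from world to camera coordinates, as OpenCV has them. Camera axes: x right, y down, z forward; pixel columns grow to the right and rows downward; lengths in m; the calibration is good to about 2 mm. A picture is of the moment at which its call begins: read the wrist's pose just before it. camera_info takes no time and is no camera call; for the wrist camera it gives the pose at the moment of the call.
- robot.hand_in(): hands the job in, once; it reports no verdict.
The state is a dict: "time": time; "q": joint angles; "joint_velocities": joint speeds; "joint_torque": joint torques, N m; "position": TCP position; "tool_rot": TCP orientation; "ft_force": force on the tool from outside, world axes, zero at the start; "moment": the same for the moment, N m; "grip_width": finger opening in m.
Only numpy, scipy, OpenCV 4.12 (cv2) and the standard library are available. Lean on these libraries where they do the work, as an engineer would, in place of code of your own. Each camera call takes 0.05 s, during which the arm holds its last target. There are 200 camera calls.

## Working session

There is one attempt and no reset: what is moved stays moved. The work goes in short steps, Python scripts to look and compute and a shell command to move; the robot and the scene stay as the last step left them, time stands still between calls to the robot, and variables do not carry over. Pictures are saved under pics/ and viewed, about 8 in all and at most 12, crops included, and the job is handed in when it is done.

```bash
ls; mkdir -p pics; python3 - <<'E'
from rig import robot,camera,camera_info
import cv2,numpy as np
o=robot.get_obs();print({k:np.round(v,3).tolist() for k,v in o.items()})
a=[]
for n in("top","scene"):
    im=camera(n)[:,:,::-1];cv2.imwrite(f"pics/{n}0.png",im)
    c=camera_info(n);R=cv2.Rodrigues(np.array(c["rvec"]))[0];print(n,np.round(c["camera_matrix"],1).tolist(),(-R.T@np.ravel(c["tvec"])).round(3),R.round(2).tolist())
E
```

```text
pics
{'time': 0.0, 'q': [1.037, 0.528, 1.434, -0.0, 1.181, -0.178], 'joint_velocities': [0.001, 0.002, 0.001, 0.002, -0.001, -0.002], 'joint_torque': [0.0, -44.004, -17.66, 0.063, 0.058, -0.0], 'position': [0.217, 0.585, 0.233], 'tool_rot': [0.124, 0.696, -0.126, 0.696], 'ft_force': [0.78, 0.259, 1.121], 'moment': [0.02, 0.02, 0.024], 'grip_width': 0.087}
top [[418.3, 0.0, 282.4], [0.0, 418.3, 205.5], [0.0, 0.0, 1.0]] [0.388 0.015 1.152] [[-0.04, -1.0, 0.0], [-0.98, 0.04, -0.2], [0.2, -0.01, -0.98]]
scene [[522.9, 0.0, 276.4], [0.0, 522.9, 210.4], [0.0, 0.0, 1.0]] [ 1.471 -0.323  1.25 ] [[0.35, 0.94, -0.0], [0.72, -0.27, -0.64], [-0.6, 0.22, -0.77]]
```

View pics/top0.png

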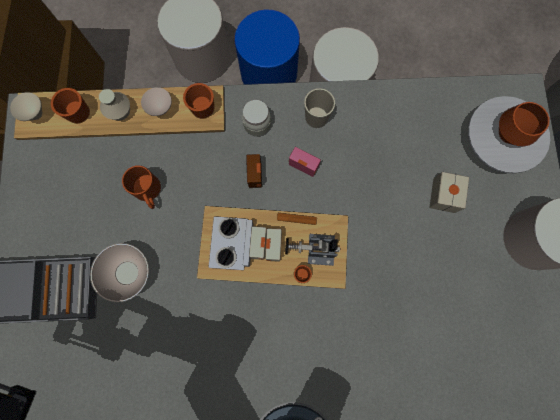

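View pics/scene0.png

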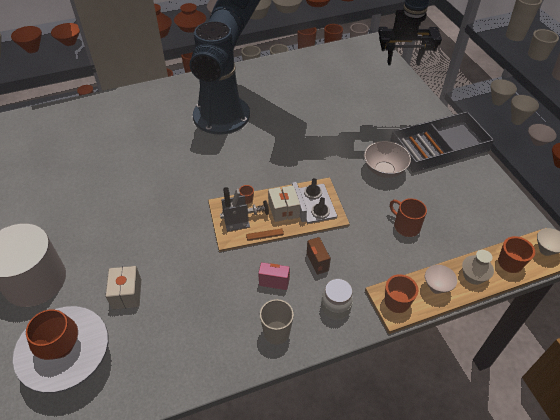

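Top view: the press board has corners at about (205,207), (349,214), (345,288) and (198,281). The bolts are at (229,227) and (226,257), the plaster mould at about (265,243), and the handle/trigger at about (325,245). The other candidates are a closed plaster mould at (452,191), which is the spare, and brown (254,171) and pink (305,161) decoys. Only the pair on the board fits.

```bash
cat > h.py <<'E'
from rig import robot,camera,camera_info
import cv2,numpy as np
from scipy.spatial.transform import Rotation as Rot
def cam(n):
    c=camera_info(n);R=cv2.Rodrigues(np.array(c["rvec"]))[0];t=np.ravel(c["tvec"]);return np.array(c["camera_matrix"]),R,t
def ray(C,uv,z):
    K,R,t=C;o=-R.T@t;d=R.T@np.linalg.inv(K)@np.array([uv[0],uv[1],1.]);return o+d*(z-o[2])/d[2]
def proj(C,p):
    K,R,t=C;q=K@(R@np.asarray(p)+t);return q[:2]/q[2]
E
python3 - <<'E'
from h import *
for n,box in(("top",(185,195,175,105)),("scene",(200,170,160,85))):
    im=cv2.imread(f"pics/{n}0.png");C=cam(n)
    hsv=cv2.cvtColor(im,cv2.COLOR_BGR2HSV);m=cv2.inRange(hsv,(8,60,100),(25,255,255))
    x,y,w,h=box;M=np.zeros_like(m);M[y:y+h,x:x+w]=m[y:y+h,x:x+w]
    pts=np.argwhere(M)[:,::-1]
    P=np.array([ray(C,p,.012)[:2] for p in pts])
    # remove stray
    r=cv2.minAreaRect((P*1000).astype(np.float32));print(n,r,cv2.boxPoints(r).round(0).tolist())
    s=4.5;cv2.imwrite(f"pics/{n}c.png",cv2.resize(im[y:y+h,x:x+w],None,fx=s,fy=s,interpolation=cv2.INTER_CUBIC))
E
```

```text
top ((508.285888671875, 30.7757568359375), (400.028076171875, 200.0165252685547), 83.6343994140625) [[387.0, -157.0], [586.0, -179.0], [630.0, 218.0], [431.0, 241.0]]
scene ((537.2926025390625, 23.884780883789062), (418.1120910644531, 298.5400695800781), 76.8647232055664) [[344.0, -146.0], [635.0, -214.0], [730.0, 194.0], [439.0, 261.0]]
```

View pics/topc.png

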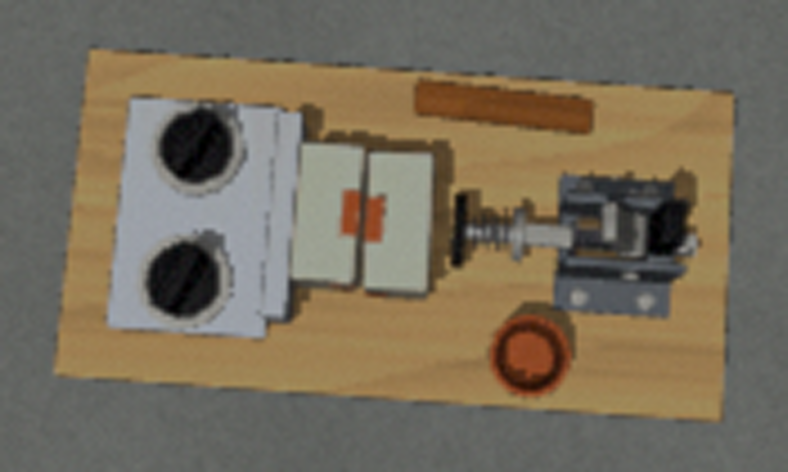

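```bash
cat >> h.py <<'E'
O=np.array([.5083,.0308,0]);TH=np.arctan2(-.110,.994)
RP=Rot.from_euler('z',TH).as_matrix()
def P(x,y,z): return O+RP@(np.array([x,y,z])/1000)   # press mm -> world
def tool():
    o=robot.get_obs();return np.array(o["position"]),Rot.from_quat(o["tool_rot"]).as_matrix(),o
def go(target,yaw=None,printit=True):
    """shift in tool axes (cm) to world target; turn needed so that tool y (mod pi) is at world angle yaw"""
    p,R,o=tool();d=R.T@(np.asarray(target)-p)*100
    a=np.arctan2(R[1,1],R[0,1]);t=None
    if yaw is not None: t=-((yaw-a+np.pi/2)%np.pi-np.pi/2)
    print("shift cm",d.round(2),"turn",t,"| pos",p.round(4),"yaw tool-y",a.round(3),"toolx",R[:,0].round(3),"q6",round(o["q"][5],3),"t",round(o["time"],2),"w",round(o["grip_width"],4),"F",np.round(o["ft_force"],1))
E
python3 -c "
from h import *
print('TH',TH,P(-40,125,59),P(40,125,59),P(0,-156.5,130))
go(P(0,105,230))
for n in('top','scene'): print(n,[proj(cam(n),P(s,125,66)).round(0) for s in(-40,40)])
"
```

```text
TH -0.11021552508954574 [0.48229177 0.15944125 0.059     ] [0.56180636 0.15064185 0.059     ] [ 0.49108617 -0.12475042  0.13      ]
shift cm [  0.31 -31.66  44.03] turn None | pos [0.2174 0.5853 0.2327] yaw tool-y 1.215 toolx [-0.001 -0.002 -1.   ] q6 -0.179 t 0.1 w 0.0869 F [-0.3 -0.2 -1.3]
top [array([224., 256.]), array([226., 225.])]
scene [array([313., 182.]), array([321., 201.])]
```

```bash
python3 -m inch '[[[0,-2.3,3.2,0,1],[0,-2.3,3.2,0,1],[0,-2.3,3.2,0,1],[0,-2.3,3.2,0,1],[0,-2.3,3.2,0,1],[0,-2.3,3.2,0,1],[0,-2.3,3.2,0,1],[0,-2.3,3.2,0,1]]]' 40; python3 -c "
from h import *
go(P(0,105,230))"
```

```text
time: 0.77
position: [0.394, 0.3207, 0.2285]
tool_rot: [0.119, 0.699, -0.12, 0.695]
ft_force: [1.2, 1.0, 0.3]
grip_width: 0.0871
shift cm [ -0.22 -13.3   18.04] turn None | pos [0.394  0.3207 0.2285] yaw tool-y 1.231 toolx [-0.005 -0.    -1.   ] q6 -0.771 t 0.77 w 0.0871 F [1.2 1.  0.3]
```

```bash
python3 -m inch '[[[0,-2.2,3.0,0,0.5],[0,-2.2,3.0,0,0.5],[0,-2.2,3.0,0,0.5],[0,-2.2,3.0,0,0.5],[0,-2.2,3.0,0,0.5],[0,-2.2,3.0,0,0.5],[0,-0.8,1.2,0,0.5]]]' 40; python3 - <<'E'
from h import *
go(P(0,105,230))
C=cam("wrist");im=camera("wrist")[:,:,::-1].copy();cv2.imwrite("pics/w1.png",im)
print([proj(C,P(s,125,66)).round(0) for s in(-40,40)])
E
```

```text
time: 1.35
position: [0.5343, 0.1093, 0.226]
tool_rot: [0.12, 0.699, -0.122, 0.694]
ft_force: [0.5, -0.0, 0.6]
grip_width: 0.0486
shift cm [-0.39  1.94 -2.24] turn None | pos [0.5343 0.1093 0.226 ] yaw tool-y 1.227 toolx [-0.007 -0.002 -1.   ] q6 -1.228 t 1.35 w 0.0486 F [ 0.5 -0.   0.6]
[array([316., 132.]), array([333., 213.])]
```

View pics/w1.png

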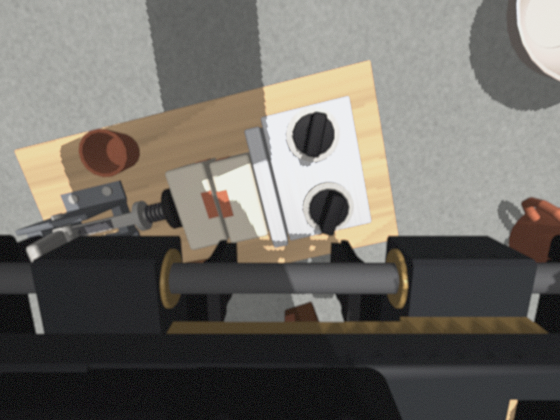

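Wrist view: near bolt at (317,132), far bolt at (329,210), both close to the prediction. The bars are tilted slightly, so I'll enlarge and stretch the contrast to read the bar angles.

```bash
python3 - <<'E'
from h import *
im=cv2.imread("pics/w1.png");c=im[95:245,275:375]
g=np.clip(c.astype(float)*3.0,0,255).astype(np.uint8)
cv2.imwrite("pics/w1c.png",cv2.resize(g,None,fx=4,fy=4,interpolation=cv2.INTER_CUBIC))
E
```

```text
(no output)
```

View pics/w1c.png

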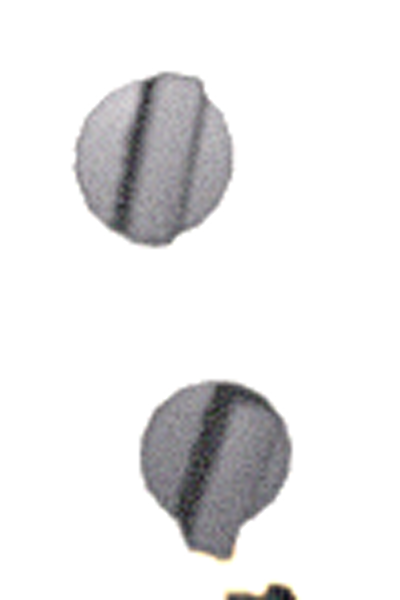

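```bash
python3 - <<'E'
from h import *
C=cam("wrist")
f=lambda u,v:ray(C,(u/4+275,v/4+95),.066)
for n,a,b in(("near",(180,75),(157,241)),("nearL",(161,82),(134,232)),("nearR",(204,98),(182,235)),("far",(253,395),(213,552)),("farL",(233,395),(200,515)),("farR",(275,460),(240,520))):
    A,B=f(*a),f(*b);d=A-B;ang=np.arctan2(d[1],d[0]);m=(A+B)/2
    print(n,"len",np.linalg.norm(d).round(4),"mid press",(RP.T@(m-O)*1000).round(1),"bar world ang",ang.round(3),"in press",(ang-TH+np.pi/2)%np.pi-np.pi/2)
E
```

```text
near len 0.0378 mid press [-35.6 124.7  66. ] bar world ang 2.68 in press -0.3511321175434263
nearL len 0.0343 mid press [-37. 120.  66.] bar world ang 2.635 in press -0.39670736203257206
nearR len 0.0313 mid press [-32.4 129.8  66. ] bar world ang 2.663 in press -0.3687395027642868
far len 0.0407 mid press [ 42.  124.4  66. ] bar world ang 2.59 in press -0.44143410626865354
farL len 0.0311 mid press [ 36.4 121.4  66. ] bar world ang 2.567 in press -0.46389264986956036
farR len 0.0173 mid press [ 47.3 129.5  66. ] bar world ang 2.316 in press -0.715412195823216
```

```bash
python3 -c "
from h import *
go(P(-39,125,100),TH-.37+np.pi/2)"
```

```text
shift cm [12.61  3.09 -6.57] turn 0.13506707137118878 | pos [0.5354 0.1083 0.2259] yaw tool-y 1.226 toolx [-0.006 -0.003 -1.   ] q6 -1.228 t 1.4 w 0.0465 F [ 1.5 -0.6  0.6]
```

```bash
python3 -m inch '[[[0,1.1,-2.3,0.1,0.5],[1.5,1.0,-2.2,0.05,0.5],[3,0.8,-1.5,0,0.5],[3,0.3,-0.5,0,0.5],[3,0,0,0,0.5],[1.5,0,0,0,0.5],[0,0,0,0,0.5]]]' 30; python3 -c "
from h import *
go(P(-39,125,100),TH-.37+np.pi/2)"
```

```text
time: 1.98
position: [0.4902, 0.1643, 0.1025]
tool_rot: [0.178, 0.684, -0.179, 0.684]
ft_force: [-0.2, -0.2, 0.9]
grip_width: 0.0435
shift cm [ 0.25 -0.77 -0.36] turn -0.03077191494613185 | pos [0.4902 0.1643 0.1025] yaw tool-y 1.06 toolx [-0.001 -0.002 -1.   ] q6 -0.95 t 1.98 w 0.0435 F [-0.2 -0.2  0.9]
```

```bash
python3 -m inch '[[[0,-0.75,-0.3,-0.02,0.5],[0,0,0,0,0.5]]]'; python3 - <<'E'
from h import *
go(P(-39,125,51),TH-.37+np.pi/2)
C=cam("wrist");im=camera("wrist")[:,:,::-1].copy();cv2.imwrite("pics/w2.png",im)
E
```

```text
time: 2.15
position: [0.482, 0.1599, 0.1014]
tool_rot: [0.17, 0.688, -0.172, 0.684]
ft_force: [0.4, -0.1, 0.4]
grip_width: 0.0437
shift cm [5.04 0.04 0.16] turn -0.008915825963110136 | pos [0.482  0.1599 0.1014] yaw tool-y 1.082 toolx [-0.006 -0.002 -1.   ] q6 -0.979 t 2.15 w 0.0437 F [ 0.4 -0.1  0.4]
```

View pics/w2.png

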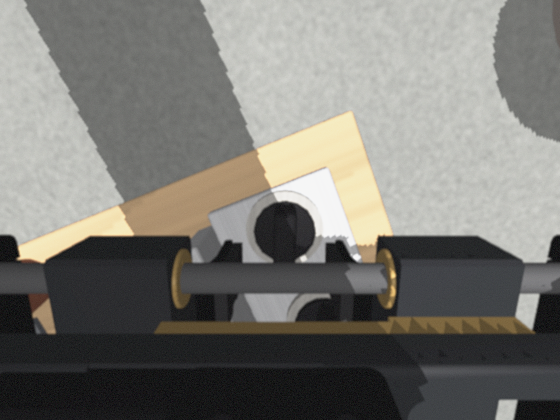

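The near bolt's head at (285,230) is centred between the fingers (225 and 345) and its bar is aligned with them. Now descend, close and turn.

```bash
python3 -m inch '[[[2,0,0,0,0.5],[2,0,0,0,0.5],[1.2,0,0,0,0.5],[0.5,0,0,0,0.2],[0,0,0,0,0],[0,0,0,0,0],[0,0,0,0,0],[0,0,0,0,0]]]' 30; python3 -c "
from h import *
go(P(-39,125,51),TH-.37+np.pi/2)"
```

```text
time: 2.87
position: [0.4904, 0.1586, 0.0501]
tool_rot: [0.169, 0.682, -0.172, 0.69]
ft_force: [-0.9, -19.4, -8.9]
grip_width: 0.0181
shift cm [-0.1  -0.27 -0.66] turn -0.006983458361777384 | pos [0.4904 0.1586 0.0501] yaw tool-y 1.084 toolx [ 0.011 -0.006 -1.   ] q6 -0.974 t 2.87 w 0.0181 F [ -0.9 -19.4  -8.9]
```

```bash
python3 -m inch '[[[0,0,0,0,0],[0,0,0,0,0]]]' 30; python3 - <<'E'
from h import *
go(P(-39,125,51),TH-.37+np.pi/2)
im=camera("wrist")[:,:,::-1].copy();g=np.clip(im[150:330,180:400]*1.8,0,255).astype(np.uint8);cv2.imwrite("pics/w3.png",cv2.resize(g,None,fx=3,fy=3))
E
```

```text
time: 3.03
position: [0.4894, 0.1563, 0.05]
tool_rot: [0.168, 0.683, -0.173, 0.69]
ft_force: [1.1, 7.0, -8.7]
grip_width: 0.014
shift cm [-0.1  -0.02 -0.68] turn -0.006823268892415912 | pos [0.4894 0.1563 0.05  ] yaw tool-y 1.084 toolx [ 0.008 -0.009 -1.   ] q6 -0.973 t 3.03 w 0.014 F [ 1.1  7.  -8.7]
```

View pics/w3.png

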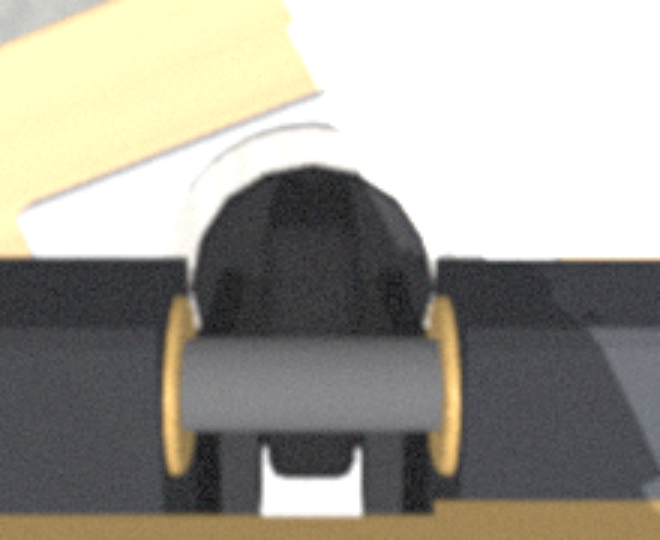

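Gripped at 14.0 mm, but 7 mm off-axis along the bar. Re-centring before turning.

```bash
python3 -m inch '[[[0,0,0,0,0.35],[0,0,0,0,0.35],[0,0,-0.6,0,0.35],[0,0,-0.2,0,0.35],[0,0,0,0,0],[0,0,0,0,0],[0,0,0,0,0],[0,0,0,0,0]]]' 30; python3 -c "
from h import *
go(P(-39,125,51),TH-.37+np.pi/2)"
```

```text
time: 3.75
position: [0.4829, 0.16, 0.0536]
tool_rot: [0.166, 0.681, -0.171, 0.692]
ft_force: [-0.6, -7.5, -1.9]
grip_width: 0.0138
shift cm [ 0.26 -0.04  0.06] turn -0.0010012435773361084 | pos [0.4829 0.16   0.0536] yaw tool-y 1.09 toolx [ 0.013 -0.012 -1.   ] q6 -0.962 t 3.75 w 0.0138 F [-0.6 -7.5 -1.9]
```

```bash
python3 -m inch '[[[0,0,0,0.1,0],[0,0,0,0.1,0],[0,0,0,0.1,0],[0,0,0,0.1,0],[0,0,0,0.1,0],[0,0,0,0.1,0],[0,0,0,0.1,0],[0,0,0,0.1,0]]]' 30; python3 -c "
from h import *
go(P(-39,125,51),TH-1.6+np.pi/2);print(tool()[2]['moment'])"
```

```text
time: 4.42
position: [0.4837, 0.1604, 0.0536]
tool_rot: [0.432, 0.553, -0.433, 0.566]
ft_force: [-0.2, 0.5, 0.2]
grip_width: 0.0134
shift cm [ 0.26 -0.07  0.09] turn 0.39381476879701616 | pos [0.4837 0.1604 0.0536] yaw tool-y 0.254 toolx [ 0.014 -0.011 -1.   ] q6 -0.128 t 4.42 w 0.0134 F [-0.2  0.5  0.2]
[-0.10712488  0.19866937  0.09794241]
```

```bash
python3 -m inch '[[[0,0,0,0.1,0],[0,0,0,0.1,0],[0,0,0,0.1,0],[0,0,0,0.06,0],[0,0,0,0.06,0],[0,0,0,0.06,0],[0,0,0,0,0]]]' 30; python3 -c "
from h import *
go(P(-39,125,51),TH-1.6+np.pi/2);print(tool()[2]['moment'])"
```

```text
time: 5.0
position: [0.4842, 0.1601, 0.0536]
tool_rot: [0.557, 0.429, -0.556, 0.443]
ft_force: [0.1, 0.7, -0.4]
grip_width: 0.0147
shift cm [ 0.26 -0.08  0.09] turn -0.10115088049784715 | pos [0.4842 0.1601 0.0536] yaw tool-y -0.241 toolx [ 0.013 -0.014 -1.   ] q6 0.373 t 5.0 w 0.0147 F [ 0.1  0.7 -0.4]
[0.1617744  0.20289416 0.68122479]
```

Moment jumped from 0.1 to 0.68 Nm and the turn reached the expected angle, so the near bolt is at its end stop. Release and go to the far bolt.

```bash
python3 -m inch '[[[0,0,0,0,0.5],[0,0,0,0,0.5],[0,0,0,0,0.5],[-2,0,0,0,0.5],[-3,0,0,0,0.5],[-1,0,0,0,0.5]]]' 30; python3 -c "
from h import *
go(P(41,125,105),TH-.455+np.pi/2)"
```

```text
time: 5.5
position: [0.4816, 0.1608, 0.1123]
tool_rot: [-0.555, -0.431, 0.558, -0.441]
ft_force: [1.4, 0.5, -0.1]
grip_width: 0.0414
shift cm [ 0.79  8.13 -0.95] turn -1.2462226838134338 | pos [0.4816 0.1608 0.1123] yaw tool-y -0.241 toolx [ 0.005 -0.014 -1.   ] q6 0.367 t 5.5 w 0.0414 F [ 1.4  0.5 -0.1]
```

```bash
python3 -m inch '[[[0,3,-0.3,0,0.5],[0,3,-0.3,0,0.5],[0,2,-0.2,0,0.5],[0,0,0,-0.12,0.5],[0,0,0,-0.12,0.5],[0,0,0,-0.12,0.5],[0,0,0,-0.12,0.5],[0,0,0,-0.12,0.5]]]'; python3 -m inch '[[[0,0,0,-0.12,0.5],[0,0,0,-0.12,0.5],[0,0,0,-0.12,0.5],[0,0,0,-0.12,0.5],[0,0,0,-0.12,0.5],[0,0,0,0,0.5]]]'; python3 -c "
from h import *
go(P(41,125,51),TH-.455+np.pi/2)"
```

```text
time: 6.17
position: [0.5658, 0.149, 0.1171]
tool_rot: [0.395, 0.58, -0.397, 0.592]
ft_force: [0.0, -0.4, 0.7]
grip_width: 0.0436
time: 6.67
position: [0.5651, 0.1487, 0.1165]
tool_rot: [0.194, 0.675, -0.198, 0.684]
ft_force: [-1.0, -0.3, 0.0]
grip_width: 0.0437
shift cm [ 6.54  0.04 -0.38] turn 0.004053643572808241 | pos [0.5651 0.1487 0.1165] yaw tool-y 1.01 toolx [ 0.01  -0.009 -1.   ] q6 -0.931 t 6.67 w 0.0437 F [-1.  -0.3  0. ]
```

```bash
python3 -m inch '[[[2,0,-0.3,0,0.5],[2,0,-0.1,0,0.5],[2,0,0,0,0.5],[0.7,0,0,0,0.5],[0,0,0,0,0.5]]]'; python3 -c "
from h import *
go(P(41,125,51),TH-.455+np.pi/2)"
```

```text
time: 7.08
position: [0.5645, 0.1505, 0.049]
tool_rot: [0.201, 0.672, -0.202, 0.684]
ft_force: [0.1, 0.5, 0.3]
grip_width: 0.0432
shift cm [-0.21 -0.09 -0.14] turn -0.012061128949225619 | pos [0.5645 0.1505 0.049 ] yaw tool-y 0.994 toolx [ 0.016 -0.007 -1.   ] q6 -0.911 t 7.08 w 0.0432 F [0.1 0.5 0.3]
```

```bash
python3 -m inch '[[[-0.3,-0.1,-0.1,0,0.5],[0,0,0,0,0],[0,0,0,0,0],[0,0,0,0,0],[0,0,0,0,0],[0,0,0,0,0]]]' 30; python3 -c "
from h import *
go(P(41,125,51),TH-.455+np.pi/2);print(tool()[2]['moment'])"
```

```text
time: 7.58
position: [0.565, 0.1504, 0.0559]
tool_rot: [0.203, 0.669, -0.203, 0.685]
ft_force: [0.0, -0.4, -0.2]
grip_width: 0.0181
shift cm [ 0.49 -0.11 -0.2 ] turn -0.016186091741321906 | pos [0.565  0.1504 0.0559] yaw tool-y 0.989 toolx [ 0.022 -0.006 -1.   ] q6 -0.907 t 7.58 w 0.0181 F [ 0.  -0.4 -0.2]
[-0.02618923  0.00948353 -0.00282811]
```

```bash
python3 -m inch '[[[0.2,0,0,0,0],[0,0,0,0,0],[0,0,0,0.1,0],[0,0,0,0.1,0],[0,0,0,0.1,0],[0,0,0,0.1,0],[0,0,0,0.1,0],[0,0,0,0.1,0]]]' 30; python3 -m inch '[[[0,0,0,0.1,0],[0,0,0,0.1,0],[0,0,0,0.1,0],[0,0,0,0.08,0],[0,0,0,0.08,0],[0,0,0,0.06,0],[0,0,0,0.06,0]]]' 30; python3 -c "
from h import *
go(P(41,125,51),TH-1.6+np.pi/2);print(tool()[2]['moment'])"
```

```text
time: 8.25
position: [0.5639, 0.149, 0.0556]
tool_rot: [0.401, 0.575, -0.399, 0.591]
ft_force: [0.3, -1.1, 0.9]
grip_width: 0.0134
time: 8.83
position: [0.5635, 0.1493, 0.0556]
tool_rot: [0.558, 0.43, -0.553, 0.445]
ft_force: [0.2, 4.3, -1.1]
grip_width: 0.0147
shift cm [ 0.46 -0.1  -0.11] turn -0.09646162580823203 | pos [0.5635 0.1493 0.0556] yaw tool-y -0.236 toolx [ 0.017 -0.012 -1.   ] q6 0.325 t 8.83 w 0.0147 F [ 0.2  4.3 -1.1]
[0.52098267 0.19063678 0.73292247]
```

Same end torque (0.73 Nm) and angle, so the far bolt is at its stop too. Release, rise and head for the handle.

```bash
python3 -m inch '[[[0,0,0,0,0.5],[0,0,0,0,0.5],[0,0,0,0,0.5],[-2,0,0,0,0.5],[-3,0,0,0,0.5],[-4,0,0,0,0.5],[-4,0,0,0,0.5],[-1.5,0,0,0,0.7]]]' 30; python3 -c "
from h import *
go(P(0,-143.5,195),TH+np.pi/2)
"
```

```text
time: 9.5
position: [0.5577, 0.1506, 0.1999]
tool_rot: [-0.553, -0.435, 0.556, -0.443]
ft_force: [0.0, 0.6, 0.5]
grip_width: 0.0454
shift cm [ 0.79 -0.31 27.03] turn 1.4487528473230005 | pos [0.5577 0.1506 0.1999] yaw tool-y -0.232 toolx [ 0.003 -0.012 -1.   ] q6 0.317 t 9.5 w 0.0454 F [0.  0.6 0.5]
```

```bash
python3 -m inch '[[[-0.5,0,3.3,0,0.7],[-0.2,0,3.3,0,0.7],[0,0,3.3,0,0.7],[0,0,3.3,0,0.7],[0,0,3.3,0,0.7],[0,0,3.3,0,0.7],[0,0,3.3,0,0.7],[0,0,2,0,0.7]]]' 40; python3 -m inch '[[[0,0,0,0.12,0.7],[0,0,0,0.12,0.7],[0,0,0,0.12,0.7],[0,0,0,0.12,0.7],[0,0,0,0.12,0.7],[0,0,0,0.12,0.7],[0,0,0,0.12,0.7],[0,0,0,0.12,0.7]]]';python3 -m inch '[[[0,0,0,0.12,0.7],[0,0,0,0.12,0.7],[0,0,0,0.12,0.7],[0,0,0,0.12,0.7],[0,0,0,0,0.7]]]'; python3 -c "
from h import *
go(P(0,-143.5,195),TH+np.pi/2)
"
```

```text
time: 10.17
position: [0.5049, -0.0986, 0.2185]
tool_rot: [0.556, 0.434, -0.546, 0.452]
ft_force: [-0.0, -0.9, 0.8]
grip_width: 0.0609
time: 10.83
position: [0.5026, -0.1069, 0.2192]
tool_rot: [0.705, 0.118, -0.687, 0.131]
ft_force: [0.2, 0.0, 0.3]
grip_width: 0.0605
time: 11.25
position: [0.5018, -0.1072, 0.2194]
tool_rot: [0.716, -0.056, -0.694, -0.048]
ft_force: [-0.4, 0.7, 0.0]
grip_width: 0.0609
shift cm [2.41 0.58 0.93] turn -0.03791791051644999 | pos [ 0.5018 -0.1072  0.2194] yaw tool-y -1.719 toolx [ 0.029 -0.013 -0.999] q6 1.29 t 11.25 w 0.0609 F [-0.4  0.7  0. ]
```

```bash
python3 -m inch '[[[0.8,0.6,0.7,-0.04,0.7],[0,0,0,0,0.7]]]'; python3 - <<'E'
from h import *
go(P(0,-143.5,195),TH+np.pi/2)
C=cam("wrist");im=camera("wrist")[:,:,::-1].copy();cv2.imwrite("pics/w4.png",im);np.save("w4.npy",np.array([*C],dtype=object),allow_pickle=True)
for n,p in dict(handle=(0,-150,150),trig=(0,-117,141),pad=(0,0,40),fence=(0,60,65),cup=(-60,-50,40)).items(): print(n,proj(C,P(*p)).round(0))
cv2.imwrite("pics/t4.png",camera("top")[:,:,::-1]);cv2.imwrite("pics/s4.png",camera("scene")[:,:,::-1])
E
```

```text
time: 11.42
position: [0.4942, -0.1123, 0.2114]
tool_rot: [0.717, -0.039, -0.695, -0.031]
ft_force: [-0.7, 0.4, 0.5]
grip_width: 0.0608
shift cm [ 1.63 -0.04  0.23] turn 0.010285378012597768 | pos [ 0.4942 -0.1123  0.2114] yaw tool-y -1.671 toolx [ 0.03  -0.013 -0.999] q6 1.225 t 11.42 w 0.0608 F [-0.7  0.4  0.5]Traceback (most recent call last):
  File "<stdin>", line 3, in <module>
ValueError: could not broadcast input array from shape (3,3) into shape (3,)
```

View pics/w4.png

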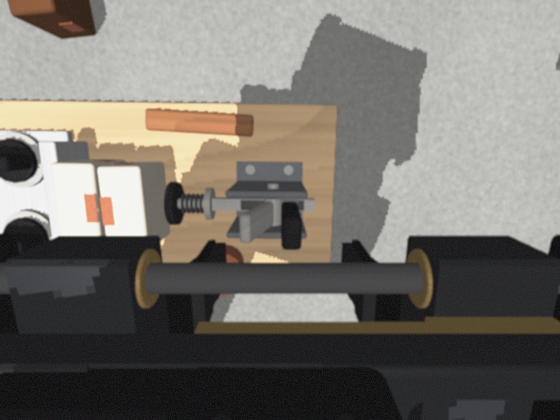

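Wrist view: handle at (291,225), trigger at (258,218), pad front at (166,203), spring at 183–203, collar at 203–213, front mould's top rear edge at about (145,200).

```bash
cat >> h.py <<'E'
def topress(p): return (RP.T@(np.asarray(p)-O)*1000).round(1)
E
python3 - <<'E'
from h import *
C=cam("wrist")
for n,p in dict(handle=(0,-150,150),trig=(0,-117,141),pad=(0,0,40),fence=(0,60,65),ctr=(0,-19,0)).items(): print(n,proj(C,P(*p)).round(0))
for n,u,v,z in(("padfront",166,203,.040),("padback",183,203,.040),("collarF",204,203,.04),("collarB",213,203,.04),("halffront top",147,200,.077),("halffront bottom",165,238,.012),("seam",99,200,.077),("halfback",53,200,.077)): print(n,topress(ray(C,(u,v),z)))
im=cv2.imread("pics/w4.png");g=cv2.cvtColor(im,cv2.COLOR_BGR2GRAY)
print(g[203,150:235].tolist()); print(g[185,90:175].tolist())
E
```

```text
handle [292. 238.]
trig [245. 235.]
pad [140. 207.]
fence [ 64. 211.]
ctr [171. 200.]
padfront [  3.9 -26.6  40. ]
padback [  4.  -43.8  40. ]
collarF [  4.1 -65.   40. ]
collarB [  4.2 -74.1  40. ]
halffront top [ 13.3 -22.9  77. ]
halffront bottom [-41.4 -13.1  12. ]
seam [13.  19.8 77. ]
halfback [12.7 60.6 77. ]
[105, 109, 105, 108, 105, 103, 108, 106, 104, 108, 108, 106, 104, 92, 59, 38, 38, 33, 37, 44, 39, 33, 31, 29, 27, 29, 48, 94, 130, 138, 116, 82, 66, 96, 116, 101, 71, 80, 116, 123, 90, 65, 96, 122, 109, 79, 72, 106, 119, 102, 72, 91, 131, 145, 146, 146, 149, 146, 140, 124, 98, 104, 132, 140, 144, 142, 140, 143, 141, 144, 143, 144, 143, 145, 142, 143, 145, 143, 145, 145, 143, 144, 145, 147, 142]
[244, 245, 243, 238, 225, 185, 138, 111, 133, 202, 243, 245, 245, 244, 245, 244, 244, 245, 245, 245, 245, 244, 244, 245, 244, 245, 244, 245, 245, 245, 244, 245, 245, 245, 245, 245, 244, 245, 244, 245, 244, 244, 245, 244, 245, 245, 244, 245, 244, 240, 228, 188, 138, 107, 104, 104, 108, 106, 104, 104, 106, 104, 105, 104, 105, 104, 103, 105, 104, 103, 103, 104, 105, 103, 106, 111, 107, 82, 50, 36, 34, 31, 29, 31, 32]
```

```bash
python3 -m inch '[[[0,0,0,0,0.85],[0,0,0,0,0.85],[2,0,0.2,0,0.85],[2,0,0,0,0.85],[2,0,0,0,0.85],[2,0,0,0,0.85],[0.5,0,0,0,0.85],[0,0,0,0,0.85]]]' 40; python3 - <<'E'
from h import *
go(P(1,-143.5,122),TH+np.pi/2)
E
```

```text
time: 12.13
position: [0.5034, -0.1148, 0.1289]
tool_rot: [0.723, -0.04, -0.689, -0.028]
ft_force: [0.4, 0.1, 0.3]
grip_width: 0.0736
shift cm [ 0.64 -0.2   1.05] turn 0.013006311819060201 | pos [ 0.5034 -0.1148  0.1289] yaw tool-y -1.668 toolx [ 0.046 -0.019 -0.999] q6 1.222 t 12.13 w 0.0736 F [0.4 0.1 0.3]
```

```bash
python3 -m inch '[[[0.5,-0.2,0.9,0.01,0.85],[0.3,0,0.1,0,0.85],[0,0,0,0,0.85]]]' 40; python3 - <<'E'
from h import *
go(P(1,-143.5,122),TH+np.pi/2)
C=cam("wrist");im=camera("wrist")[:,:,::-1].copy();cv2.imwrite("pics/w5.png",im)
for n,p in dict(handle=(0,-150,150),trig=(0,-117,141),pad=(3,-26,40),collar=(3,-64,40)).items(): print(n,proj(C,P(*p)).round(0))
E
```

```text
time: 12.38
position: [0.4962, -0.1125, 0.1221]
tool_rot: [0.724, -0.044, -0.688, -0.031]
ft_force: [0.4, -0.6, -0.3]
grip_width: 0.0743
shift cm [-0.01 -0.03  0.27] turn 0.003815232604114982 | pos [ 0.4962 -0.1125  0.1221] yaw tool-y -1.677 toolx [ 0.05  -0.02  -0.999] q6 1.228 t 12.38 w 0.0743 F [ 0.4 -0.6 -0.3]
handle [300. 300.]
trig [224. 291.]
pad [123. 229.]
collar [175. 229.]
```

View pics/w5.png

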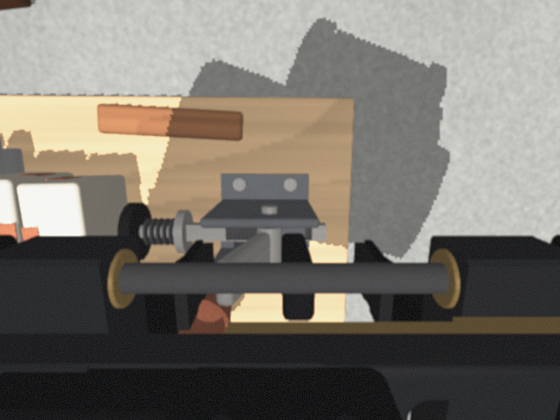

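Handle (298,280) and the sloped trigger (205–280) both sit between the fingers (190 and 378). Pad is at u 120–150 and collar at 173–190. Record a baseline along the rod axis, then make the first stroke.

```bash
cat >> h.py <<'E'
def prof(tag,im=None):
    C=cam("wrist");w=robot.get_obs()["grip_width"]
    if im is None: im=camera("wrist")[:,:,::-1].copy();cv2.imwrite(f"pics/{tag}.png",im)
    g=cv2.cvtColor(im,cv2.COLOR_BGR2GRAY).astype(np.float32)
    ys=np.arange(-85,0,.5);uv=np.array([[proj(C,P(x,y,40)) for y in ys] for x in(1,2,3,4,5)]).astype(np.float32)
    v=cv2.remap(g,uv[...,0],uv[...,1],cv2.INTER_LINEAR).mean(0)
    print(tag,"w",round(w,4));[print(f"{ys[i]:.0f}:",v[i:i+20].astype(int).tolist()) for i in range(0,len(ys),20)]
E
python3 -c "
from h import *
prof('w5',cv2.imread('pics/w5.png'))"
python3 -m inch '[[[0,0,0,0,0],[0,0,0,0,0],[0,0,0,0,0],[0,0,0,0,0],[0,0,0,0,0],[0,0,0,0,0],[0,0,0,0,0],[0,0,0,0,0]]]' 30;  python3 -m inch '[[[0,0,0,0,0],[0,0,0,0,0]]]' 30; python3 -c "
from h import *
go(P(1,-143.5,122),TH+np.pi/2)
prof('w6')"
```

```text
w5 w 0.0739
-85: [134, 136, 138, 140, 143, 144, 145, 145, 145, 145, 145, 145, 145, 145, 145, 144, 145, 145, 145, 145]
-75: [145, 145, 145, 145, 143, 133, 120, 103, 93, 88, 88, 99, 114, 132, 142, 146, 146, 146, 145, 145]
-65: [145, 145, 145, 145, 140, 129, 105, 83, 62, 58, 65, 77, 94, 106, 112, 99, 80, 61, 56, 61]
-55: [72, 88, 103, 112, 105, 87, 69, 55, 58, 67, 81, 97, 108, 109, 91, 72, 55, 55, 62, 74]
-45: [90, 101, 105, 91, 74, 55, 53, 58, 68, 83, 101, 119, 129, 128, 118, 98, 72, 49, 33, 27]
-35: [26, 28, 28, 27, 25, 26, 27, 25, 25, 27, 29, 33, 35, 35, 37, 37, 37, 37, 37, 36]
-25: [38, 38, 37, 37, 37, 40, 49, 66, 85, 100, 108, 111, 110, 110, 110, 110, 109, 109, 110, 109]
-15: [110, 110, 110, 110, 110, 110, 110, 110, 110, 110, 109, 109, 109, 109, 111, 110, 110, 110, 110, 110]
-5: [110, 110, 110, 110, 109, 110, 110, 109, 110, 110]
time: 13.1
position: [0.498, -0.1109, 0.1258]
tool_rot: [0.725, -0.043, -0.686, -0.031]
ft_force: [-9.4, -27.1, -7.2]
grip_width: 0.029
time: 13.27
position: [0.4977, -0.1129, 0.1257]
tool_rot: [0.725, -0.044, -0.686, -0.031]
ft_force: [1.6, 5.7, 1.6]
grip_
[... 328 characters left out ...]
, 141, 141, 141, 141, 141, 141, 141, 142, 141, 140, 141, 141, 139, 132, 116, 100, 89]
-65: [85, 86, 94, 109, 122, 133, 139, 141, 141, 141, 141, 142, 142, 141, 141, 134, 121, 98, 75, 59]
-55: [55, 64, 77, 94, 105, 108, 95, 75, 60, 54, 60, 71, 88, 102, 109, 100, 81, 64, 54, 58]
-45: [67, 81, 94, 101, 96, 81, 65, 53, 54, 61, 74, 87, 97, 98, 86, 71, 54, 52, 58, 69]
-35: [84, 101, 118, 126, 126, 115, 93, 68, 43, 31, 25, 25, 25, 26, 26, 28, 28, 27, 26, 26]
-25: [27, 28, 31, 36, 35, 36, 38, 37, 36, 37, 35, 35, 36, 36, 36, 36, 42, 53, 70, 87]
-15: [99, 105, 107, 108, 108, 107, 107, 107, 107, 107, 107, 107, 108, 108, 108, 107, 108, 107, 107, 108]
-5: [107, 107, 107, 108, 108, 107, 107, 107, 107, 107]
```

Stroke 1 went home (width 25.7 mm) and moved the rod about 5.4 mm with no spring compression. Next stroke, now also tracking the front half's top edge.

```bash
cat >> h.py <<'E'
def edge(ys,v,lo,hi,th,rising):
    m=(ys>=lo)&(ys<=hi);y,a=ys[m],v[m]
    for i in range(len(a)-1):
        if (a[i]<th<=a[i+1]) if rising else (a[i]>=th>a[i+1]): return round(float(y[i]+.5*(th-a[i])/(a[i+1]-a[i])),2)
def meas(tag,im=None,C=None):
    C=C or cam("wrist")
    if im is None: im=camera("wrist")[:,:,::-1].copy();cv2.imwrite(f"pics/{tag}.png",im)
    g=cv2.cvtColor(im,cv2.COLOR_BGR2GRAY).astype(np.float32);ys=np.arange(-90,40,.5)
    def s(xs,z):
        uv=np.array([[proj(C,P(x,y,z)) for y in ys] for x in xs]).astype(np.float32)
        return cv2.remap(g,uv[...,0],uv[...,1],cv2.INTER_LINEAR).mean(0)
    v=s((1,2,3,4,5),40);w=s((12,14,16),77)
    d=[round(float(ys[i]),1) for i in range(1,len(ys)-1) if v[i]<v[i-1] and v[i]<=v[i+1] and v[i]<105]
    runs=np.where(v<45)[0]; 
    print(tag,"padback(90 falling)",[edge(ys,v,ys[runs[0]]-4,0,60,False)],"padfront",edge(ys,v,ys[runs[-1]]-3,10,75,True),"collar/coil dips",d[:8])
    print("  half_front rear edge",edge(ys,w,-60,0,175,True),"seam dark",[float(y) for y,a in zip(ys,w) if y>0 and a<200][:12])
E
python3 -m inch '[[[0,0,0.2,0,0.85],[0,0,0.1,0,0.85],[0.2,0,0.1,0,0.85],[0,0,0,0,0.85],[0,0,0,0,0.85],[0,0,0,0,0.85],[0,0,0,0,0.85],[0,0,0,0,0.85]]]' 30; python3 -c "
from h import *
go(P(1,-143.5,122),TH+np.pi/2)
meas('w7')"
```

```text
time: 13.98
position: [0.4952, -0.1113, 0.1234]
tool_rot: [0.726, -0.043, -0.685, -0.029]
ft_force: [-0.0, -0.2, 0.3]
grip_width: 0.0694
shift cm [0.13 0.07 0.17] turn 0.006568287513823989 | pos [ 0.4952 -0.1113  0.1234] yaw tool-y -1.674 toolx [ 0.057 -0.023 -0.998] q6 1.225 t 13.98 w 0.0694 F [-0.  -0.2  0.3]
w7 padback(90 falling) [-31.34] padfront -15.8 collar/coil dips [-64.5, -55.0, -50.5, -46.0, -41.5, -36.5, -30.0, -26.5]
  half_front rear edge -19.61 seam dark [17.5, 18.0, 18.5, 19.0, 19.5, 20.0, 20.5, 21.0, 21.5, 22.0, 22.5, 23.0]
```

```bash
python3 -m inch '[[[0,0,0,0,0],[0,0,0,0,0],[0,0,0,0,0],[0,0,0,0,0],[0,0,0,0,0],[0,0,0,0,0],[0,0,0,0,0],[0,0,0,0,0]]]' 30;  python3 -m inch '[[[0,0,0,0,0],[0,0,0,0,0]]]' 30; python3 -c "
from h import *
go(P(1,-143.5,122),TH+np.pi/2)
meas('w8')"
python3 -m inch '[[[0,0,0.2,0,0.85],[0,0,0.1,0,0.85],[0.2,0,0.1,0,0.85],[0,0,0,0,0.85],[0,0,0,0,0.85],[0,0,0,0,0.85],[0,0,0,0,0.85],[0,0,0,0,0.85]]]' 30; python3 -c "
from h import *
go(P(1,-143.5,122),TH+np.pi/2)
meas('w9')"
```

```text
time: 14.7
position: [0.4952, -0.1106, 0.1244]
tool_rot: [0.727, -0.043, -0.685, -0.029]
ft_force: [-8.7, -25.9, -5.8]
grip_width: 0.029
time: 14.87
position: [0.4949, -0.1126, 0.1245]
tool_rot: [0.726, -0.045, -0.685, -0.03]
ft_force: [1.6, 5.7, 1.7]
grip_width: 0.0254
shift cm [ 0.24 -0.05  0.16] turn 0.003933361510810585 | pos [ 0.4949 -0.1126  0.1245] yaw tool-y -1.677 toolx [ 0.057 -0.024 -0.998] q6 1.227 t 14.87 w 0.0254 F [1.6 5.7 1.7]
w8 padback(90 falling) [-25.24] padfront -9.01 collar/coil dips [-58.5, -49.0, -44.5, -40.0, -35.0, -30.5, -23.0, -20.5]
  half_front rear edge -19.52 seam dark [17.5, 18.0, 18.5, 19.0, 19.5, 20.0, 20.5, 21.0, 21.5, 22.0, 22.5, 23.0]
time: 15.58
position: [0.4916, -0.1108, 0.1217]
tool_rot: [0.727, -0.043, -0.685, -0.028]
ft_force: [0.0, -0.4, 0.0]
grip_width: 0.0699
shift cm [-0.02  0.1  -0.2 ] turn 0.008103769317964193 | pos [ 0.4916 -0.1108  0.1217] yaw tool-y -1.673 toolx [ 0.059 -0.024 -0.998] q6 1.223 t 15.58 w 0.0699 F [ 0.  -0.4  0. ]
w9 padback(90 falling) [-25.16] padfront -9.07 collar/coil dips [-58.5, -49.0, -44.5, -40.0, -35.0, -30.5, -23.5, -21.0]
  half_front rear edge -19.58 seam dark [17.5, 18.0, 18.5, 19.0, 19.5, 20.0, 20.5, 21.0, 21.5, 22.0, 22.5, 23.0]
```

Stroke 2: rod moved another 6 mm, the front half is untouched and the spring is still free. Stroke 3.

```bash
python3 -m inch '[[[0,0,0,0,0],[0,0,0,0,0],[0,0,0,0,0],[0,0,0,0,0],[0,0,0,0,0],[0,0,0,0,0],[0,0,0,0,0],[0,0,0,0,0]]]' 30;  python3 -m inch '[[[0,0,0,0,0],[0,0,0,0,0]]]' 30; python3 -c "
from h import *
go(P(1,-143.5,122),TH+np.pi/2)
meas('w10')"
python3 -m inch '[[[0,0.1,-0.1,0,0.85],[0,0,0,0,0.85],[0,0,0,0,0.85],[0,0,0,0,0.85],[0,0,0,0,0.85],[0,0,0,0,0.85],[0,0,0,0,0.85],[0,0,0,0,0.85]]]' 30; python3 -c "
from h import *
go(P(1,-143.5,122),TH+np.pi/2)
meas('w11')"
```

```text
time: 16.3
position: [0.4916, -0.1103, 0.1228]
tool_rot: [0.727, -0.043, -0.685, -0.028]
ft_force: [-9.0, -26.2, -6.2]
grip_width: 0.0291
time: 16.47
position: [0.4913, -0.1122, 0.1228]
tool_rot: [0.727, -0.045, -0.685, -0.029]
ft_force: [3.1, 5.6, 1.6]
grip_width: 0.0253
shift cm [ 0.09 -0.05 -0.22] turn 0.005262671540387842 | pos [ 0.4913 -0.1122  0.1228] yaw tool-y -1.676 toolx [ 0.058 -0.025 -0.998] q6 1.224 t 16.47 w 0.0253 F [3.1 5.6 1.6]
w10 padback(90 falling) [-20.81] padfront -4.21 collar/coil dips [-87.0, -85.0, -52.0, -43.0, -40.0, -35.5, -30.5, -26.0]
  half_front rear edge -16.23 seam dark [13.0, 13.5, 14.0, 14.5, 15.0, 15.5, 16.0, 16.5, 17.0, 17.5, 18.0, 18.5]
time: 17.18
position: [0.4911, -0.111, 0.122]
tool_rot: [0.726, -0.043, -0.686, -0.027]
ft_force: [0.8, 0.1, 0.1]
grip_width: 0.0697
shift cm [ 0.01  0.07 -0.25] turn 0.010319223121520338 | pos [ 0.4911 -0.111   0.122 ] yaw tool-y -1.671 toolx [ 0.055 -0.024 -0.998] q6 1.222 t 17.18 w 0.0697 F [0.8 0.1 0.1]
w11 padback(90 falling) [-20.89] padfront -4.29 collar/coil dips [-87.0, -52.5, -43.0, -40.0, -35.5, -30.5, -26.0, -18.5]
  half_front rear edge -16.3 seam dark [13.0, 15.0, 15.5, 16.5, 17.0, 17.5, 18.0, 18.5, 19.0, 19.5, 20.0, 20.5]
```

Stroke 3 pushed the front half 3.3 mm, so the seam is about shut, and the spring is in about 1.7 mm. One more 6 mm stroke should give about 7.5–8 mm. Squeeze and hold.

```bash
python3 -m inch '[[[0,0,0,0,0],[0,0,0,0,0],[0,0,0,0,0],[0,0,0,0,0],[0,0,0,0,0],[0,0,0,0,0],[0,0,0,0,0],[0,0,0,0,0]]]' 30;  python3 -m inch '[[[0,0,0,0,0],[0,0,0,0,0],[0,0,0,0,0],[0,0,0,0,0]]]' 30; python3 -c "
from h import *
go(P(1,-143.5,122),TH+np.pi/2)
meas('w12');prof('w12',cv2.imread('pics/w12.png'))
im=cv2.imread('pics/w12.png');cv2.imwrite('pics/w12c.png',cv2.resize(im[120:320,0:330],None,fx=2.4,fy=2.4,interpolation=cv2.INTER_CUBIC))"
```

```text
time: 17.9
position: [0.4914, -0.1102, 0.1232]
tool_rot: [0.726, -0.043, -0.685, -0.028]
ft_force: [-8.7, -26.3, -5.2]
grip_width: 0.0287
time: 18.23
position: [0.4911, -0.1121, 0.1232]
tool_rot: [0.726, -0.044, -0.686, -0.03]
ft_force: [-0.1, -1.5, 1.0]
grip_width: 0.0257
shift cm [ 0.14 -0.04 -0.23] turn 0.004751866438978958 | pos [ 0.4911 -0.1121  0.1232] yaw tool-y -1.676 toolx [ 0.056 -0.024 -0.998] q6 1.224 t 18.23 w 0.0257 F [-0.1 -1.5  1. ]
w12 padback(90 falling) [-20.71] padfront -4.12 collar/coil dips [-87.5, -84.5, -81.5, -79.5, -46.5, -35.0, -30.5, -26.0]
  half_front rear edge -16.22 seam dark [13.0, 13.5, 14.0, 14.5, 15.0, 15.5, 16.0, 16.5, 17.0, 17.5, 18.0, 18.5]
w12 w 0.0255
-85: [71, 71, 73, 74, 74, 73, 72, 71, 73, 74, 73, 73, 81, 94, 116, 130, 140, 142, 142, 142]
-75: [142, 142, 141, 141, 142, 142, 142, 141, 141, 141, 141, 141, 141, 140, 140, 141, 140, 140, 141, 141]
-65: [141, 141, 140, 140, 140, 140, 140, 140, 140, 140, 140, 140, 140, 140, 139, 140, 140, 140, 140, 139]
-55: [139, 139, 139, 139, 139, 139, 139, 139, 139, 139, 137, 132, 121, 106, 94, 86, 84, 84, 85, 91]
-45: [103, 119, 131, 137, 140, 140, 140, 139, 139, 139, 140, 141, 135, 126, 115, 107, 97, 81, 64, 52]
-35: [50, 57, 69, 84, 93, 93, 83, 64, 54, 50, 56, 64, 74, 83, 83, 78, 64, 55, 48, 52]
-25: [60, 72, 90, 109, 123, 126, 117, 99, 73, 47, 31, 26, 26, 27, 27, 25, 26, 25, 24, 27]
-15: [28, 26, 27, 29, 33, 38, 45, 49, 50, 51, 51, 52, 52, 52, 53, 52, 52, 50, 46, 43]
-5: [47, 62, 80, 95, 103, 107, 107, 107, 106, 106]
```

View pics/w12c.png

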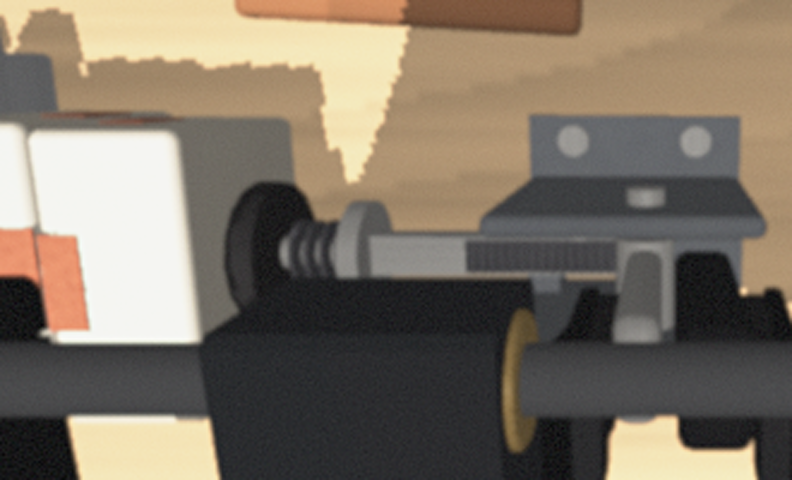

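The pad is on the mould and the seam at (35,180) is shut to a bevel line. Neither the pad nor the half moved during this stroke. Collar-to-pad length is 25.6 mm against 33.5 mm free, so the spring is in about 7.8 mm. Last check is the bolts and bystanders from above.

```bash
python3 -c "
from h import *
im=camera('top')[:,:,::-1].copy();cv2.imwrite('pics/tend.png',im)
c=im[195:300,185:360];c=np.clip(c.astype(float)*1.6,0,255).astype(np.uint8);cv2.imwrite('pics/tendc.png',cv2.resize(c,None,fx=4.5,fy=4.5,interpolation=cv2.INTER_CUBIC))
go(P(1,-143.5,122))"
```

```text
shift cm [ 0.14 -0.04 -0.23] turn None | pos [ 0.4911 -0.1121  0.1232] yaw tool-y -1.676 toolx [ 0.056 -0.024 -0.998] q6 1.224 t 18.33 w 0.0258 F [ 0.1 -1.8  1.4]
```

View pics/tendc.png

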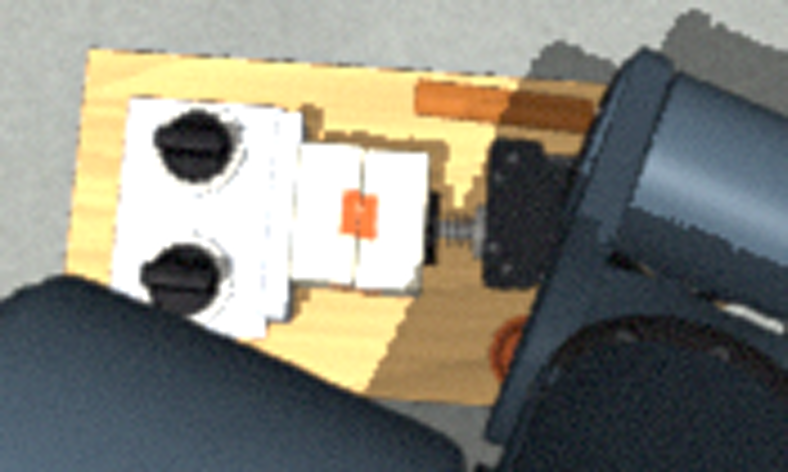

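Both bolt bars, at (195,147) and (183,278), now lie along the press's y, a quarter turn as at the stop. The seam is shut, and the cup and rib have not moved. The trigger is held home at 25.8 mm, so I'm handing in.

```bash
python3 -c "
from rig import robot
print(robot.hand_in())"
```

```text
the job is handed in; nothing more can be done
None
```

I turned both bolts clockwise to their end stops, then pumped the trigger four full strokes and handed in at about 18 s with it still squeezed home (25.8 mm jaw width).

- **Bolts:** The twisting moment jumped to about 0.7 Nm at the expected angle on both. The final top view shows both bars along the press's y, as they should be at the stop.
- **Mould and pad:** The front half moved 3.3 mm to close the seam and did not move on the last stroke. The pad's spring measures about 7.8 mm pushed in, roughly ±0.5 mm, against the 8 mm half-way mark.
- **Surroundings:** The cup and rib are unmoved in that same view, though the cup is partly hidden by the arm. I did not re-check the bowl, mug and spare mould at the end; the arm was not brought down near them.
- **Disagreements:**
  - My first grip on the near bolt was 7 mm off its axis, so I released and re-centred it before turning.
  - The camera placed the pad about 4 mm off the press's centre line, within calibration and pose error, and it did not affect the squeeze.
  - I estimated the seam gap at 3.6 mm beforehand, while the half moved only 3.3 mm. That difference is within measuring error.

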